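# Change over the laundry boxes behind the bottles

### The arm

A 7-joint arm with a two-finger parallel gripper is mounted at the origin on the work surface. World frame = base frame: x ahead of the robot, y to its left, z up, the work surface at z = 0. Lengths are in m, angles in rad, forces in N, time in s.
With the tool pointing down it reaches from about 0.4 to 0.85 m from the base axis. Payload 10.4 kg.
Tool frame: the origin (TCP) lies at the centre of the arm's flange, where the gripper is bolted on; the fingertips stand 173 mm ahead of it and the grasp point (between the pads) lies 155 mm ahead of it (bot.grip_depth is the distance from the TCP to the grasp point, in m); z points along the fingers, y is the line along which they close (so a half turn about z gives the same grasp; the last joint's range is limited). The gripper opens to 85 mm and grips with 20 to 120 N. Pads are 22 mm wide; open, the fingers measure 114 mm over their backs; the gripper's body (76 mm by 85 mm) begins 54 mm behind the grasp point. The pads swing forward as they close: fully open they stand 13 mm farther back than shut.
Start: joints at [-1.262, 0.332, -0.065, 1.46, 0.022, 1.35, -0.088], TCP at [0.204, 0.591, 0.405] pointing down, gripper open.
Joint ranges: [-2.6, 2.6], [-0.5, 2.12], [-1.47, 1.34], [0.16, 2.42], [-1.27, 4.41], [0.06, 2.06], [-2.6, 2.6]. Speed limits (rad/s): [2.22, 2.22, 2.79, 2.79, 3.14, 3.14, 3.14].

### API

Orientations are given as a unit quaternion [x, y, z, w].
In Python, from plant import telemetry, grab_frame, workorder, bot gives the robot as it stands. The module is installed in compiled form; this text tells all that it offers.
- The arm moves only by the tool step_arm, never from a script. Its argument "commands" is text: rows parted by semicolons, each of 5 numbers parted by spaces: the opening, from 0 (shut) to 1 (fully open), then the shift along the tool's x, y, z in units of 0.15 m (1.0 is 0.15 m), then the turn about the tool's z in units of 4 degrees (1.0 is 4 degrees). In form: hand dx dy dz spin; .... A call has 1 to 12 rows; each row shifts and turns the commanded pose from where the row before left it, along the tool's axes as they then stand; what a row does not reach is not made up. A row lasts 1/12 s, in which the tool goes at most 41.7 mm and 7.16 degrees, less where a joint would pass 70% of its speed; a pose out of reach is approached as far as the arm can. A call with a number of a shift or a turn outside -1 to 1 is refused whole. A call with a gripper value outside its range is refused whole. The fingers move at their own pace and stop on an object; "force" is the grip in N (left out, the last holds). Time passes only in rows, so rows that do not move let the fingers close. It gives the time, the measured TCP pose, the force, the opening and the grip force at its end, in the units of the state.
- telemetry.sense(): the state, without advancing time (a new reading comes with each control period).
- grab_frame(name): name is "scene" or "top" or "wrist"; returns a dict with "color" (420x560x3 uint8, blue, green, red), "z_map" (420x560 float32, m along the optical axis (not along the pixel's ray), 0 where there is no reading), "K" (3x3 intrinsics, pixels), "dist_coeffs" ([k1, k2, p1, p2, k3] as OpenCV has them; the pictures are not rectified), "extrinsics" (4x4, takes a point from world to camera coordinates); the wrist camera has in their place "tool_from_camera" (4x4, takes a point from camera to tool coordinates, whose origin is the TCP and whose axes are the flange's). Camera axes: x right, y down, z forward; pixel columns grow to the right and rows downward; lengths in m; the calibration is good to about 2 mm. A picture is of the moment at which its call begins: read the wrist's pose just before it.
- workorder.finish_job(): hands the job in; it is judged then, once.
The state is a dict: "time_s": time; "joints": joint angles; "qd": joint speeds; "effort": joint torques, N m; "eef_pos": TCP position; "orientation": TCP orientation; "contact_force": force on the tool from outside, world axes, zero at the start; "ft_torque": the same for the moment, N m; "gripper_width": finger opening in m; "finger_force": force on a finger pad.
Only numpy, scipy, OpenCV 4.12 (cv2) and the standard library are available. Lean on these libraries where they do the work, as an engineer would, in place of code of your own. Each camera call takes 0.05 s, during which the arm holds its last target. There are 200 camera calls.

### The job

We are changing from a dark wash to a white one: stand both big bottles from the front of the organiser upright on the side tray, then take the orange-lidded box from behind them and set it lengthwise in the middle of the black mat. Put the lime-lidded box that was left out on the worktop into the middle of the organiser's back compartment, where the orange-lidded one stood, and return each bottle to the same front compartment it came from. Keep the bottles upright throughout and leave the other things on the worktop where they are.

Things in the scene. Friction and masses are not known exactly. Their poses are not given: they have to be found in the camera images.
- detergent_bottle: Detergent bottle: cyan-blue plastic with a red cap and a grip handle at its -y side, 62 (own x) x 100 (own y) x 222 mm high, about 0.6 kg; origin: centre of its underside, z up. Round cap, 38 mm across, over the origin, 190 to 222 mm above it: grasp here; the body reaches 175 mm. Starts in either front compartment of the organiser, within 0.08 rad of square to it.
- softener_bottle: Fabric-softener bottle: pink plastic with a white cap, 62 (own x) x 100 (own y) x 222 mm high, about 0.6 kg; origin: centre of its underside, z up. Round cap, 38 mm across, over the origin, 190 to 222 mm above it: grasp here; the body reaches 175 mm. Starts in either front compartment of the organiser, within 0.08 rad of square to it.
- whites_box: Box for the white wash: white with an orange flip-top lid, 46 (own x) x 120 (own y) x 70 mm high, about 0.16 kg, a closed rigid box; origin at the centre of its underside, z up. Grasp it across its 46 mm width. At the start it stands about the middle of the organiser's back compartment, close behind both bottles; while they stand, a gripper coming down on it strikes them.
- darks_box: Box for the dark wash: blackish violet with a lime-green flip-top lid, 46 (own x) x 120 (own y) x 70 mm high, about 0.16 kg, a closed rigid box; origin at the centre of its underside, z up. Grasp it across its 46 mm width. At the start it stands on the bare worktop beyond (+x of) the dosing mat.
- organiser: Organiser: grey open bin, fixed, 206 (own x) x 262 (own y) mm, walls 45 mm high, 4 thick, dividers 40 high, floor 4 thick; origin: centre of its underside; own -x is the front, to the robot. Two front compartments, 90 (x) x 125 (y) mm inside, centred at x = -54, y = +64.5 and -64.5 mm; one back compartment, 104 (x) x 254 (y) mm inside, centred at x = +47, y = 0.
- side_tray: Side tray: shallow teal tray, fixed, 300 (own x) x 170 (own y) mm, floor 4 mm thick, rim 12 mm high and 4 mm thick; origin at the centre of its underside. Empty at the start, left or right of the organiser; holds both bottles side by side along its length.
- dosing_mat: Dosing mat: black ribbed rubber mat, fixed, 110 (own x) x 170 (own y) x 3 mm; origin at the centre of its underside. Empty at the start, on the other side of the organiser from the tray. A box set lengthwise lies along its own y.
- spray_bottle: Bystander: pale spray bottle with a blue trigger head and lime label, 68 mm across, 208 mm high, origin at the centre of its underside. Stays where it is.
- peg_pot: Bystander: round white pot of clothes pegs, 92 mm across the rim, pot 80 mm high, pegs to about 120 mm; origin at the centre of its underside. Stays where it is.
- scrub_brush: Bystander: wooden scrubbing brush lying bristles down, 50 (own x) x 130 (own y) x 40 mm, origin at the centre of its underside. Stays where it is.
There are look-alikes about, which are no part of the job. What is shaped like the whites_box but turquoise is not meant.

How it is judged:
By the outcome, as a careful person would: the job done as asked, in the order asked, and still so for the second after the job is handed in, with the robot touching nothing.
It also fails if it takes over 134 s, if anything falls off the work surface, if the arm or the gripper's body presses on something with over 40 N, if the wrist force passes 120 N, or if a joint passes its speed limit or range.

## Working session

There is one attempt and no reset: what is moved stays moved. The work goes in short steps, Python scripts to look and compute and a tool call to move; the robot and the scene stay as the last step left them, time stands still between calls to the robot, and variables do not carry over. Pictures are saved under pics/ and viewed, at most 14 in all, crops included, and the job is handed in when it is done.

Besides the shell and the picture viewer there is one more tool, called after "Request:" as a command line: name --argument value ..., lists and objects as JSON in quotes. step_arm: Moves the arm, as the interface text tells. Its arguments: {"type":"object","properties":{"commands":{"type":"string"},"force":{"type":"number"}},"required":["commands"]}

```bash
mkdir -p pics; cat > h.py <<'E'
import numpy as np, cv2
from scipy.spatial.transform import Rotation as R
from plant import telemetry, grab_frame, workorder, bot
def cloud(f, s=None):
    """world points HxWx3"""
    h,w=f['z_map'].shape
    uv=np.stack(np.meshgrid(np.arange(w),np.arange(h)),-1).reshape(-1,1,2).astype(np.float64)
    n=cv2.undistortPoints(uv,f['K'],f['dist_coeffs']).reshape(h,w,2)
    z=f['z_map'][...,None]; P=np.concatenate([n*z,z],-1)
    if 'extrinsics' in f: T=np.linalg.inv(f['extrinsics'])
    else:
        T=np.eye(4); T[:3,:3]=R.from_quat(s['orientation']).as_matrix(); T[:3,3]=s['eef_pos']; T=T@f['tool_from_camera']
    W=P@T[:3,:3].T+T[:3,3]; W[f['z_map']<=0]=np.nan
    return W
def snap(name,tag):
    s=telemetry.sense(); f=grab_frame(name); cv2.imwrite(f'pics/{tag}.png',f['color']); W=cloud(f,s); np.savez(f'{tag}.npz',W=W,c=f['color']); return f,W,s
E
python3 - <<'E'
from h import *
f,W,s=snap('top','top0'); f2,W2,_=snap('scene','scene0')
print(s); print(bot.grip_depth, R.from_quat(s['orientation']).as_matrix().round(3))
for v in range(20,420,60): print([tuple(W[v,u].round(2)) for u in range(20,560,130)])
E
```

```text
{'time_s': 0.0, 'joints': array([-1.26159217,  0.33288909, -0.0647147 ,  1.46093887,  0.02161172,
        1.34988477, -0.08848623]), 'qd': array([ 1.80250311e-03,  6.70623174e-04,  1.14584997e-03, -7.75956623e-05,
       -1.40571087e-03,  8.59991398e-04,  1.19333805e-04]), 'effort': array([-2.29438037e-04, -6.25441360e+01,  4.89785685e-02, -3.91612029e+01,
        1.60865119e-02,  9.81384394e-03, -4.00171996e-05]), 'eef_pos': array([0.20354139, 0.59079737, 0.4039062 ]), 'orientation': array([ 1.65116805e-01,  9.86273762e-01, -7.07255061e-04, -8.20677355e-05]), 'contact_force': array([0.04422141, 0.31812241, 0.32115578]), 'ft_torque': array([-0.02627993, -0.00358864, -0.01820312]), 'finger_force': 0.0, 'gripper_width': 0.08596626208470265}
0.1547 [[-0.945  0.326 -0.   ]
 [ 0.326  0.945 -0.001]
 [-0.    -0.001 -1.   ]]
[(np.float64(1.61), np.float64(1.22), np.float64(-0.75)), (np.float64(1.59), np.float64(0.58), np.float64(-0.76)), (np.float64(1.58), np.float64(-0.05), np.float64(-0.75)), (np.float64(1.57), np.float64(-0.67), np.float64(-0.74)), (np.float64(1.58), np.float64(-1.31), np
[... 1007 characters left out ...]
(-0.03), np.float64(-0.0)), (np.float64(0.46), np.float64(-0.37), np.float64(0.0)), (np.float64(0.46), np.float64(-0.72), np.float64(-0.0))]
[(np.float64(0.32), np.float64(0.65), np.float64(-0.0)), (np.float64(0.32), np.float64(0.3), np.float64(0.01)), (np.float64(0.31), np.float64(-0.03), np.float64(-0.0)), (np.float64(0.31), np.float64(-0.37), np.float64(0.0)), (np.float64(0.3), np.float64(-0.71), np.float64(-0.0))]
[(np.float64(0.16), np.float64(0.64), np.float64(0.0)), (np.float64(0.16), np.float64(0.3), np.float64(-0.0)), (np.float64(0.16), np.float64(-0.03), np.float64(0.0)), (np.float64(0.16), np.float64(-0.36), np.float64(-0.0)), (np.float64(0.15), np.float64(-0.7), np.float64(0.0))]
```

```bash
ls pics
```

```text
scene0.png
top0.png
```

View pics/top0.png

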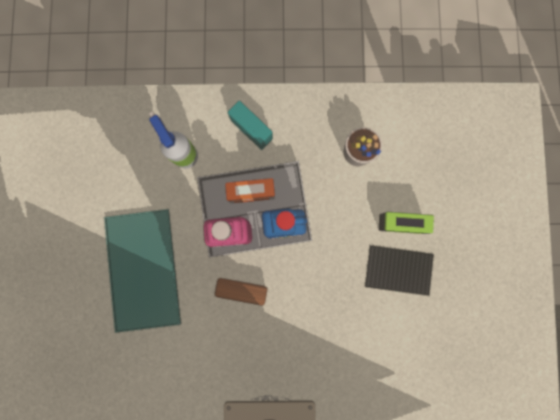

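View pics/scene0.png

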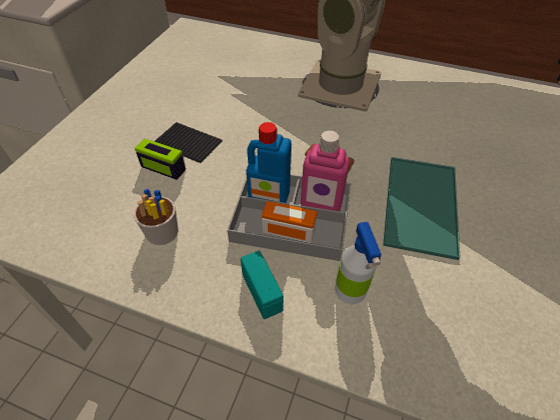

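Top view: the pink bottle (white cap at 221,231) and the blue bottle (red cap at 286,221) stand in the front compartments. The tray is at (143,270), the mat at (400,270) and the brush at (240,291).

There are three box-shaped candidates:
- **Orange lid at (250,190):** in the back compartment, so it is the whites_box.
- **Turquoise at (250,125):** the look-alike.
- **Lime lid at (410,222):** beyond the mat, so it is the darks_box.

I'll measure these and confirm them in a crop.

```bash
python3 - <<'E'
from h import *
d=np.load('top0.npz'); W=d['W']; c=d['c']; hsv=cv2.cvtColor(c,cv2.COLOR_BGR2HSV)
v,u=np.mgrid[:420,:560]
def rect(n,box,z,extra=None):
    m=(u>=box[0])&(u<=box[2])&(v>=box[1])&(v<=box[3])&(W[...,2]>z[0])&(W[...,2]<z[1])
    if extra is not None: m&=extra
    p=W[m]; (cx,cy),(w,h),a=cv2.minAreaRect(p[:,:2].astype(np.float32))
    if w>h: w,h,a=h,w,a+90   # a: direction of short side
    a=(a+90)%180-90
    print(n,m.sum(),'c',round(cx,4),round(cy,4),'size',round(w,3),round(h,3),'short-side yaw',round(a,2),'z',np.median(p[:,2]).round(3),p[:,2].max().round(3))
rect('org',(190,155,320,265),(.03,.055))
rect('tray',(95,195,190,340),(.002,.03),(hsv[...,1]>80)&(hsv[...,0]>70)&(hsv[...,0]<100))
rect('mat',(355,235,445,300),(-.01,.03),(hsv[...,2]<75))
rect('capP',(195,205,260,255),(.195,.24)); rect('capB',(260,200,315,245),(.195,.24))
rect('bodP',(195,205,260,255),(.12,.19)); rect('bodB',(260,200,315,245),(.12,.19))
rect('whites',(220,170,280,207),(.06,.085))
rect('darks',(375,205,440,240),(.06,.085)); rect('darks_lo',(375,205,440,240),(.02,.085))
rect('brush',(205,270,275,312),(.015,.06)); rect('spray',(140,100,205,175),(.03,.25)); rect('pot',(335,120,390,175),(.03,.14)); rect('turq',(220,95,280,155),(.04,.09))
im=np.hstack([cv2.resize(c[90:260,190:320],None,fx=3,fy=3,interpolation=2),cv2.resize(c[90:260,340:450],None,fx=3,fy=3,interpolation=2)])
cv2.imwrite('pics/crop1.png',im)
E
```

```text
org 1076 c 0.6271 0.0434 size 0.263 0.275 short-side yaw 8.58 z 0.044 0.055
  return _methods._mean(a, axis=axis, dtype=dtype,
  ret = ret.dtype.type(ret / rcount)
Traceback (most recent call last):
ValueError: zero-size array to reduction operation maximum which has no identity
```

```bash
cat > m.py <<'E'
from h import *
d=np.load('top0.npz'); W=d['W']; c=d['c']; hsv=cv2.cvtColor(c,cv2.COLOR_BGR2HSV)
v,u=np.mgrid[:420,:560]
def rect(n,box,z,extra=None):
    m=(u>=box[0])&(u<=box[2])&(v>=box[1])&(v<=box[3])&(W[...,2]>z[0])&(W[...,2]<z[1])
    if extra is not None: m&=extra
    k,l,st,_=cv2.connectedComponentsWithStats(m.astype(np.uint8))
    if k<2: print(n,'none'); return
    m=l==1+st[1:,4].argmax()
    p=W[m]; (cx,cy),(w,h),a=cv2.minAreaRect(p[:,:2].astype(np.float32))
    if w>h: w,h,a=h,w,a+90
    a=(a+90)%180-90
    print(n,m.sum(),'c',round(cx,4),round(cy,4),'size',round(w,3),round(h,3),'short-side yaw',round(a,2),'z',np.median(p[:,2]).round(3),p[:,2].max().round(3))
    return p
E
python3 - <<'E'
from m import *
print('hsv tray',hsv[270,143],'mat',hsv[270,400],'floor',hsv[380,60],'wall',hsv[180,204])
p=rect('org',(190,155,320,265),(.036,.05),hsv[...,1]<90)
rect('tray',(95,195,190,340),(-.01,.03),(abs(hsv[...,0].astype(int)-int(hsv[270,143,0]))<15)&(hsv[...,1]>60))
rect('mat',(355,235,445,300),(-.01,.03),(hsv[...,2]<85))
rect('capP',(195,205,260,255),(.195,.24)); rect('capB',(260,200,315,245),(.195,.24))
rect('bodP',(195,205,260,255),(.12,.19)); rect('bodB',(260,200,315,245),(.12,.19))
rect('whites',(220,170,280,207),(.06,.085))
rect('darks',(375,205,440,240),(.06,.085)); rect('darks_lo',(375,205,440,240),(.02,.085))
rect('brush',(205,270,275,312),(.015,.06)); rect('spray',(140,100,205,175),(.03,.25)); rect('pot',(335,120,390,175),(.03,.14)); rect('turq',(220,95,280,155),(.04,.09))
im=np.hstack([cv2.resize(c[90:260,190:320],None,fx=3,fy=3,interpolation=2),cv2.resize(c[90:260,340:450],None,fx=3,fy=3,interpolation=2)])
cv2.imwrite('pics/crop1.png',im)
# organiser template fit with top-of-wall points, all near
m=(u>190)&(u<320)&(v>160)&(v<262)&(W[...,2]>.036)&(W[...,2]<.05)&(hsv[...,1]<90)
q=W[m][:,:2]
from scipy.optimize import minimize
def cost(x):
    l=(q-x[:2])@np.array([[np.cos(x[2]),-np.sin(x[2])],[np.sin(x[2]),np.cos(x[2])]])
    ax,ay=l[:,0],l[:,1]
    e=np.minimum.reduce([abs(abs(ax)-.101)+9*np.maximum(abs(ay)-.131,0),abs(abs(ay)-.129)+9*np.maximum(abs(ax)-.103,0),abs(ax+.007)+9*np.maximum(abs(ay)-.131,0),abs(ay)+9*np.maximum(ax,0)])
    return np.minimum(e,.01).mean()
best=min((minimize(cost,[.627+a,.043+b,t],method='Nelder-Mead') for a in(-.01,0,.01) for b in (-.01,0,.01) for t in (.02,.08,.14)),key=lambda r:r.fun)
print('org fit',best.x,best.fun,len(q))
E
```

```text
hsv tray [80 68 86] mat [18 36 70] floor [ 18  42 140] wall [17 26 88]
org 842 c 0.5998 0.0329 size 0.206 0.262 short-side yaw 8.61 z 0.044 0.05
tray 6268 c 0.4462 0.3262 size 0.164 0.29 short-side yaw -83.2 z 0.005 0.016
mat 2507 c 0.4386 -0.3416 size 0.104 0.165 short-side yaw -8.22 z 0.004 0.01
capP 326 c 0.5393 0.0897 size 0.038 0.04 short-side yaw 0.16 z 0.227 0.231
capB 339 c 0.5566 -0.0393 size 0.044 0.045 short-side yaw 89.47 z 0.226 0.231
bodP 831 c 0.5389 0.0903 size 0.062 0.1 short-side yaw 4.18 z 0.172 0.19
bodB 326 c 0.5567 -0.0266 size 0.058 0.068 short-side yaw 6.2 z 0.184 0.19
whites 916 c 0.6451 0.0416 size 0.046 0.12 short-side yaw 5.11 z 0.075 0.081
darks 903 c 0.5598 -0.3496 size 0.046 0.119 short-side yaw -4.83 z 0.071 0.076
darks_lo 1033 c 0.5595 -0.3495 size 0.047 0.119 short-side yaw -4.83 z 0.071 0.076
brush 1035 c 0.392 0.0682 size 0.05 0.13 short-side yaw -10.6 z 0.041 0.047
spray 1173 c 0.7549 0.216 size 0.066 0.087 short-side yaw -87.49 z 0.141 0.213
pot 1137 c 0.7514 -0.2402 size 0.09 0.09 short-side yaw -2.74 z 0.083 0.119
turq 958 c 0.816 0.0416 size 0.047 0.121 short-side yaw -44.8 z 0.07 0.075
org fit [0.59927468 0.03252661 0.15007973] 0.001273032045731778 889
```

View pics/crop1.png

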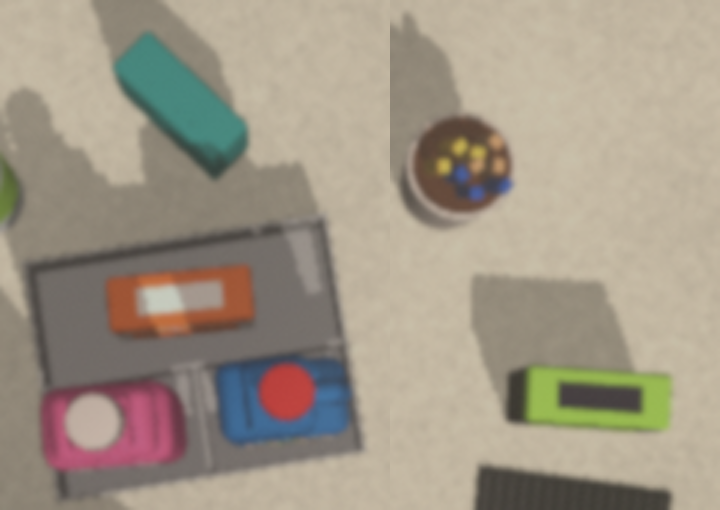

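Crop confirms three candidates: orange-lidded white box in the organiser (180,298), turquoise look-alike outside it (180,105), and lime-lidded violet box beyond the mat (590,397). The orange and lime ones are meant. The sizes and heights all fit. I'll start by turning the tool so that its y is near world x.

```bash
cat > go.py <<'E'
import sys
from h import *
# target grasp point x y z and tool-y yaw (deg): gives shift in tool axes after the turn, in units
x,y,z,a=map(float,sys.argv[1:5]); s=telemetry.sense(); M=R.from_quat(s['orientation']).as_matrix()
yaw=np.degrees(np.arctan2(M[1,1],M[0,1])); t=np.radians(a)
d=np.array([x,y,z+bot.grip_depth])-s['eef_pos']
ty=np.array([np.cos(t),np.sin(t),0]); tx=np.array([-np.sin(t),np.cos(t),0])
print('t',round(s['time_s'],2),'grasp pt',(s['eef_pos']-[0,0,bot.grip_depth]).round(4),'yaw',yaw.round(2),'tilt',M[:,2].round(3),'w',round(s['gripper_width'],4),'F',s['contact_force'].round(1),'ff',round(s['finger_force'],1))
print('total units: dx %.3f dy %.3f dz %.3f spin %.2f'%(d@tx/.15,d@ty/.15,-d[2]/.15,(yaw-a)/4))
E
```

Request:
step_arm --commands "1 0 0 -0.03 1;1 0 0 -0.03 1;1 0 0 -0.03 1;1 0 0 -0.03 1;1 0 0 -0.03 1;1 0 0 -0.03 1;1 0 0 -0.03 1;1 0 0 -0.03 1;1 0 0 -0.03 1;1 0 0 -0.03 1;1 0 0 0 1;1 0 0 0 1" --force 50

```text
time_s: 1.1
eef_pos: [0.2036, 0.5909, 0.4496]
orientation: [0.553, 0.833, -0.0, 0.0]
contact_force: [0.0, 1.2, -0.5]
gripper_width: 0.0854
finger_force: 0.0
```

Request:
step_arm --commands "1 0 0 0 1;1 0 0 0 1;1 0 0 0 1;1 0 0 0 1;1 0 0 0 0.25;1 0 0 0 0"

```text
time_s: 1.6
eef_pos: [0.2035, 0.5909, 0.4494]
orientation: [0.669, 0.743, -0.0, 0.0]
contact_force: [-0.3, -0.6, -0.3]
gripper_width: 0.0853
finger_force: 0.0
```

```bash
python3 go.py .539 .090 .26 6
```

```text
t 1.6 grasp pt [0.2035 0.5909 0.2947] yaw 6.02 tilt [-0.    -0.001 -1.   ] w 0.0853 F [-0.3 -0.6 -0.3] ff 0.0
total units: dx -3.555 dy 1.875 dz 0.231 spin 0.01
```

Request:
step_arm --commands "1 -0.1 0.05 0 0;1 -0.2 0.1 0 0;1 -0.2 0.1 0 0;1 -0.2 0.1 0 0;1 -0.2 0.1 0 0;1 -0.2 0.1 0 0;1 -0.2 0.1 0 0;1 -0.2 0.1 0 0;1 -0.2 0.1 0 0;1 -0.2 0.1 0 0;1 -0.2 0.1 0 0;1 -0.2 0.1 0 0"

```text
time_s: 2.6
eef_pos: [0.4117, 0.2641, 0.4498]
orientation: [0.668, 0.744, 0.0, -0.0]
contact_force: [-0.8, 0.1, -0.4]
gripper_width: 0.0854
finger_force: 0.0
```

Request:
step_arm --commands "1 -0.2 0.1 0 0;1 -0.2 0.1 0 0;1 -0.2 0.1 0 0;1 -0.2 0.1 0 0;1 -0.2 0.15 0 0;1 -0.15 0.1 0 0;1 -0.1 0.1 0 0;1 0 0.07 0 0;1 0 0 0 0;1 0 0 0 0"

```text
time_s: 3.43
eef_pos: [0.553, 0.0924, 0.4493]
orientation: [0.669, 0.744, -0.0, -0.0]
contact_force: [-0.5, 0.5, 0.1]
gripper_width: 0.0856
finger_force: 0.0
```

```bash
python3 go.py .539 .090 .212 6; python3 - <<'E'
from h import *
f,W,s=snap('wrist','w1')
for n,b in (('P',(.50,.58,.05,.13)),('B',(.52,.6,-.08,.0))):
    m=(W[...,2]>.205)&(W[...,2]<.235)&(W[...,0]>b[0])&(W[...,0]<b[1])&(W[...,1]>b[2])&(W[...,1]<b[3])
    if m.sum()>20: print(n,m.sum(),cv2.minEnclosingCircle(W[m][:,:2].astype(np.float32)),np.median(W[m],0))
E
```

```text
t 3.43 grasp pt [0.553  0.0924 0.2946] yaw 6.07 tilt [-0.001 -0.001 -1.   ] w 0.0856 F [-0.5  0.5  0.1] ff 0.0
total units: dx -0.006 dy -0.095 dz 0.551 spin 0.02
P 3909 ((0.5402956008911133, 0.0916990116238594), 0.02042594738304615) [0.54028077 0.09536028 0.22567488]
B 1116 ((0.5599267482757568, -0.03775574266910553), 0.01973140984773636) [ 0.55918831 -0.02413163  0.21489923]
```

View pics/w1.png

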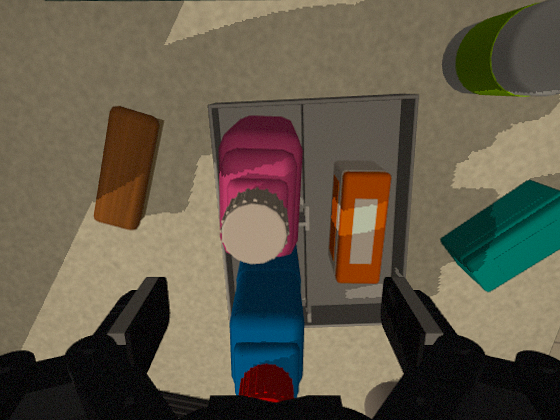

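The wrist view shows the white cap at (255,235), the red cap at the bottom (265,385) and the orange box at (360,225). Its estimate of the pink cap agrees with the top view within 2 mm. Next I move down and grip.

Request:
step_arm --commands "1 0 -0.09 0 0;1 0 0 0.06 0;1 0 0 0.07 0;1 0 0 0.07 0;1 0 0 0.07 0;1 0 0 0.07 0;1 0 0 0.07 0;1 0 0 0.06 0;1 0 0 0.05 0;1 0 0 0.03 0;1 0 0 0 0;1 0 0 0 0"

```text
time_s: 4.48
eef_pos: [0.5397, 0.0908, 0.3672]
orientation: [0.669, 0.743, 0.0, 0.0]
contact_force: [-0.6, 0.9, -0.4]
gripper_width: 0.0855
finger_force: 0.0
```

Request:
step_arm --commands "0.1 0 0 0 0;0 0 0 0 0;0 0 0 0 0;0 0 0 0 0;0 0 0 0 0;0 0 0 0 0" --force 50

```text
time_s: 4.98
eef_pos: [0.5399, 0.0908, 0.3677]
orientation: [0.669, 0.743, 0.001, 0.0]
contact_force: [0.1, -0.2, 3.8]
gripper_width: 0.0368
finger_force: 50.2
```

```bash
python3 go.py .5155 .334 .300 6.8
```

```text
t 4.98 grasp pt [0.5399 0.0908 0.213 ] yaw 5.99 tilt [ 0.001  0.    -1.   ] w 0.0368 F [ 0.1 -0.2  3.8] ff 50.2
total units: dx 1.629 dy 0.031 dz -0.580 spin -0.20
```

Request:
step_arm --commands "0 0 0 -0.03 0;0 0 0 -0.06 0;0 0 0 -0.07 0;0 0 0 -0.08 0;0 0 0 -0.08 0;0 0 0 -0.08 0;0 0 0 -0.08 0;0 0.02 0 -0.06 0;0 0.05 0 -0.04 0;0 0.09 0 0 0;0 0.13 0 0 0;0 0.15 0 0 0"

```text
time_s: 5.98
eef_pos: [0.5324, 0.1577, 0.4538]
orientation: [0.669, 0.743, -0.0, -0.0]
contact_force: [1.1, 0.4, -4.9]
gripper_width: 0.0366
finger_force: 50.8
```

Request:
step_arm --commands "0 0.15 0 0 0;0 0.15 0 0 0;0 0.15 0 0 0;0 0.15 0 0 0;0 0.15 0 0 0;0 0.15 0 0 0;0 0.12 0 0 0;0 0.08 0 0 0;0 0.05 0 0 0;0 0.03 0 0 0;0 0.01 0 0 0;0 0 0 0 0"

```text
time_s: 6.98
eef_pos: [0.5144, 0.3333, 0.4542]
orientation: [0.67, 0.743, -0.0, 0.0]
contact_force: [1.1, -0.9, -5.2]
gripper_width: 0.0367
finger_force: 50.7
```

```bash
python3 go.py .5155 .334 .213 6
```

```text
t 6.98 grasp pt [0.5144 0.3333 0.2995] yaw 5.94 tilt [ 0. -0. -1.] w 0.0367 F [ 1.1 -0.9 -5.2] ff 50.7
total units: dx 0.004 dy 0.008 dz 0.577 spin -0.02
```

Request:
step_arm --commands "0 0 0 0.03 0;0 0 0 0.06 0;0 0 0 0.08 0;0 0 0 0.08 0;0 0 0 0.08 0;0 0 0 0.08 0;0 0 0 0.06 0;0 0 0 0.04 0;0 0 0 0.03 0;0 0 0 0.02 0;0 0 0 0.01 0;0 0 0 0 0"

```text
time_s: 7.98
eef_pos: [0.5141, 0.334, 0.3688]
orientation: [0.669, 0.743, 0.0, 0.0]
contact_force: [0.2, -0.1, -3.7]
gripper_width: 0.0367
finger_force: 50.8
```

```bash
python3 go.py .5155 .334 .213 6
```

```text
t 7.98 grasp pt [0.5141 0.334  0.2141] yaw 5.99 tilt [ 0.  0. -1.] w 0.0367 F [ 0.2 -0.1 -3.7] ff 50.8
total units: dx -0.001 dy 0.009 dz 0.007 spin -0.00
```

Request:
step_arm --commands "0 0 0 0.01 0;0 0 0 0 0;0.5 0 0 0 0;1 0 0 0 0;1 0 0 0 0;1 0 0 0 0;1 0 0 -0.05 0;1 0 0 -0.08 0;1 0 0 -0.1 0;1 0 0 -0.1 0;1 0 0 -0.05 0;1 0 0 0 0"

```text
time_s: 8.98
eef_pos: [0.5145, 0.334, 0.4271]
orientation: [0.669, 0.743, 0.002, 0.0]
contact_force: [-0.5, 1.0, 0.1]
gripper_width: 0.0854
finger_force: 0.0
```

```bash
python3 go.py .558 -.0385 .213 6; python3 - <<'E'
from h import *
f,W,s=snap('top','top1')
m=(W[...,2]>.12)&(W[...,2]<.19)&(W[...,1]<.03)&(W[...,1]>-.12)&(W[...,0]<.62)&(W[...,0]>.5)
print('blue',m.sum(),cv2.minAreaRect(W[m][:,:2].astype(np.float32)))
E
```

```text
t 8.98 grasp pt [0.5145 0.334  0.2724] yaw 5.99 tilt [ 0.003  0.003 -1.   ] w 0.0854 F [-0.5  1.   0.1] ff 0.0
total units: dx -2.500 dy 0.029 dz 0.396 spin -0.00
blue 434 ((0.5583161115646362, -0.04178328067064285), (0.05805354565382004, 0.09855218976736069), 5.826213836669922)
```

Request:
step_arm --commands "1 -0.1 0 0 0;1 -0.2 0 0 0;1 -0.25 0 0 0;1 -0.25 0 0 0;1 -0.25 0 0 0;1 -0.25 0 0 0;1 -0.25 0 0 0;1 -0.25 0 0 0;1 -0.25 0 0 0;1 -0.2 0 0 0;1 -0.15 0.02 0 0;1 -0.1 0.01 0 0"

```text
time_s: 10.03
eef_pos: [0.557, -0.0426, 0.4235]
orientation: [0.671, 0.742, -0.001, -0.0]
contact_force: [0.2, -0.6, 0.4]
gripper_width: 0.0855
finger_force: 0.0
```

Request:
step_arm --commands "1 0 0 0 0;1 0 0 0.05 0;1 0 0 0.07 0;1 0 0 0.07 0;1 0 0 0.07 0;1 0 0 0.05 0;1 0 0 0.04 0;1 0 0 0.03 0;1 0 0 0 0;1 0 0 0 0"

```text
time_s: 10.87
eef_pos: [0.5577, -0.0385, 0.3672]
orientation: [0.669, 0.743, -0.0, 0.0]
contact_force: [0.9, 0.7, 0.9]
gripper_width: 0.0853
finger_force: 0.0
```

```bash
python3 go.py .558 -.039 .213 6
```

```text
t 10.87 grasp pt [ 0.5577 -0.0385  0.2125] yaw 5.99 tilt [-0. -0. -1.] w 0.0853 F [0.9 0.7 0.9] ff 0.0
total units: dx -0.003 dy 0.001 dz -0.003 spin -0.00
```

Request:
step_arm --commands "0.1 0 0 0 0;0 0 0 0 0;0 0 0 0 0;0 0 0 0 0;0 0 0 0 0;0 0 0 -0.03 0;0 0 0 -0.06 0;0 0 0 -0.08 0;0 0 0 -0.1 0;0 0 0 -0.1 0;0 0 0 -0.09 0;0 0 0 -0.07 0" --force 50

```text
time_s: 11.87
eef_pos: [0.5576, -0.0388, 0.4486]
orientation: [0.669, 0.743, 0.0, 0.0]
contact_force: [0.2, -0.0, -7.0]
gripper_width: 0.0369
finger_force: 51.2
```

Request:
step_arm --commands "0 0 0 -0.04 0;0 0 0 -0.01 0;0 0 0 0 0"

```text
time_s: 12.12
eef_pos: [0.5577, -0.0386, 0.4543]
orientation: [0.669, 0.743, 0.0, -0.0]
contact_force: [0.6, -0.2, -8.6]
gripper_width: 0.037
finger_force: 51.1
```

```bash
python3 go.py .3765 .318 .300 6
```

```text
t 12.12 grasp pt [ 0.5577 -0.0386  0.2996] yaw 5.99 tilt [ 0.  0. -1.] w 0.037 F [ 0.6 -0.2 -8.6] ff 51.1
total units: dx 2.490 dy -0.953 dz -0.003 spin -0.00
```

Request:
step_arm --commands "0 0.03 -0.01 0 0;0 0.07 -0.03 0 0;0 0.11 -0.04 0 0;0 0.14 -0.055 0 0;0 0.14 -0.055 0 0;0 0.14 -0.055 0 0;0 0.14 -0.055 0 0;0 0.14 -0.055 0 0;0 0.14 -0.055 0 0;0 0.14 -0.055 0 0;0 0.14 -0.055 0 0;0 0.14 -0.055 0 0"

```text
time_s: 13.12
eef_pos: [0.4479, 0.1727, 0.4535]
orientation: [0.669, 0.743, -0.001, -0.0]
contact_force: [0.4, -0.0, -7.6]
gripper_width: 0.0367
finger_force: 51.2
```

Request:
step_arm --commands "0 0.14 -0.055 0 0;0 0.14 -0.055 0 0;0 0.14 -0.055 0 0;0 0.14 -0.055 0 0;0 0.14 -0.05 0 0;0 0.12 -0.04 0 0;0 0.09 -0.03 0 0;0 0.06 -0.02 0 0;0 0.03 -0.01 0 0;0 0.02 -0.01 0 0;0 0 0 0 0;0 0 0 0 0"

```text
time_s: 14.12
eef_pos: [0.3767, 0.3172, 0.4541]
orientation: [0.67, 0.743, -0.0, 0.0]
contact_force: [0.5, -0.2, -7.2]
gripper_width: 0.0368
finger_force: 51.2
```

```bash
python3 go.py .3765 .318 .213 6
```

```text
t 14.12 grasp pt [0.3767 0.3172 0.2994] yaw 5.93 tilt [ 0. -0. -1.] w 0.0368 F [ 0.5 -0.2 -7.2] ff 51.2
total units: dx 0.005 dy -0.001 dz 0.576 spin -0.02
```

Request:
step_arm --commands "0 0 0 0.03 0;0 0 0 0.06 0;0 0 0 0.08 0;0 0 0 0.08 0;0 0 0 0.08 0;0 0 0 0.08 0;0 0 0 0.06 0;0 0 0 0.04 0;0 0 0 0.03 0;0 0 0 0.02 0;0 0 0 0.01 0;0 0 0 0.005 0"

```text
time_s: 15.12
eef_pos: [0.3763, 0.318, 0.3681]
orientation: [0.669, 0.743, 0.0, -0.0]
contact_force: [0.2, 0.4, -6.9]
gripper_width: 0.0366
finger_force: 51.0
```

Request:
step_arm --commands "0 0 0 0 0;0.5 0 0 0 0;1 0 0 0 0;1 0 0 0 0;1 0 0 0 0;1 0 0 -0.06 0;1 0 0 -0.1 0;1 0 0 -0.1 0;1 0 0 -0.1 0;1 0 0 -0.05 0;1 0 0 0 0"

```text
time_s: 16.03
eef_pos: [0.3766, 0.3181, 0.4317]
orientation: [0.669, 0.743, 0.002, -0.0]
contact_force: [0.4, -0.1, -0.6]
gripper_width: 0.0855
finger_force: 0.0
```

```bash
python3 go.py .645 .0416 .25 5.1; python3 - <<'E'
from h import *
f,W,s=snap('scene','scene2')
f,W,s=snap('top','top2')
m=(W[...,2]>.06)&(W[...,2]<.085)&(abs(W[...,1]-.04)<.09)&(abs(W[...,0]-.645)<.05)
print('whites',m.sum(),cv2.minAreaRect(W[m][:,:2].astype(np.float32)))
E
```

```text
t 16.03 grasp pt [0.3766 0.3181 0.277 ] yaw 5.99 tilt [ 0.002  0.003 -1.   ] w 0.0855 F [ 0.4 -0.1 -0.6] ff 0.0
total units: dx -1.995 dy 1.619 dz 0.180 spin 0.22
whites 918 ((0.6449233293533325, 0.04143834859132767), (0.04665536805987358, 0.11990103870630264), 4.819030284881592)
```

View pics/scene2.png

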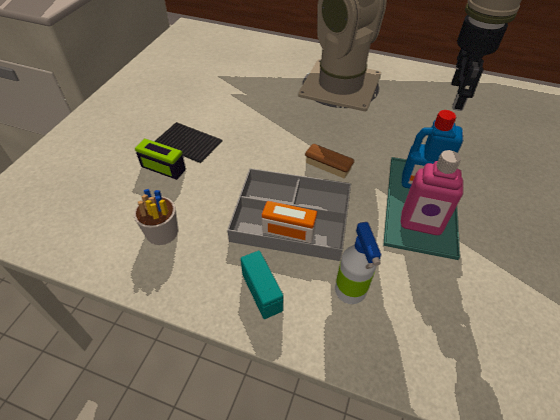

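Both bottles stand upright on the tray: blue cap at (445,121), pink cap at (448,163). Now the orange box.

Request:
step_arm --commands "0.75 -0.05 0.04 0 0.25;0.75 -0.1 0.08 0 0;0.75 -0.15 0.12 0 0;0.75 -0.17 0.14 0 0;0.75 -0.17 0.14 0 0;0.75 -0.17 0.14 0 0;0.75 -0.17 0.14 0 0;0.75 -0.17 0.14 0 0;0.75 -0.17 0.14 0 0;0.75 -0.17 0.14 0 0;0.75 -0.17 0.14 0 0;0.75 -0.15 0.12 0 0"

```text
time_s: 17.13
eef_pos: [0.6223, 0.0642, 0.4284]
orientation: [0.676, 0.737, -0.001, 0.0]
contact_force: [0.9, 1.0, 0.3]
gripper_width: 0.064
finger_force: 0.0
```

Request:
step_arm --commands "0.75 -0.15 0.12 0 0;0.75 -0.1 0.08 0 0;0.75 -0.06 0.05 0 0;0.75 0 0.02 0 0;0.75 0 0 0 0;0.75 0 0 0 0"

```text
time_s: 17.63
eef_pos: [0.6652, 0.0254, 0.4291]
orientation: [0.675, 0.738, -0.0, -0.0]
contact_force: [-0.8, 0.1, 0.4]
gripper_width: 0.0642
finger_force: 0.0
```

```bash
python3 go.py .645 .0415 .05 5
```

```text
t 17.63 grasp pt [0.6652 0.0254 0.2744] yaw 5.06 tilt [-0.001  0.001 -1.   ] w 0.0642 F [-0.8  0.1  0.4] ff 0.0
total units: dx 0.119 dy -0.125 dz 1.496 spin 0.02
```

Request:
step_arm --commands "0.75 0.06 -0.06 0 0;0.75 0.06 -0.065 0 0;0.75 0 0 0.08 0;0.75 0 0 0.14 0;0.75 0 0 0.17 0;0.75 0 0 0.17 0;0.75 0 0 0.17 0;0.75 0 0 0.17 0;0.75 0 0 0.12 0;0.75 0 0 0.05 0;0.75 0 0 0 0;0.75 0 0 0 0"

```text
time_s: 18.63
eef_pos: [0.6453, 0.0408, 0.2695]
orientation: [0.675, 0.737, 0.0, 0.0]
contact_force: [0.2, -0.9, 0.3]
gripper_width: 0.0645
finger_force: 0.0
```

```bash
python3 go.py .645 .0415 .05 5
```

```text
t 18.63 grasp pt [0.6453 0.0408 0.1148] yaw 5.02 tilt [ 0.  0. -1.] w 0.0645 F [ 0.2 -0.9  0.3] ff 0.0
total units: dx 0.005 dy -0.002 dz 0.432 spin 0.01
```

Request:
step_arm --commands "0.75 0 0 0.06 0;0.75 0 0 0.08 0;0.75 0 0 0.08 0;0.75 0 0 0.08 0;0.75 0 0 0.06 0;0.75 0 0 0.04 0;0.75 0 0 0.03 0;0.75 0 0 0 0;0.3 0 0 0 0;0.3 0 0 0 0;0.3 0 0 0 0;0.3 0 0 0 0" --force 40

```text
time_s: 19.63
eef_pos: [0.6455, 0.0404, 0.2051]
orientation: [0.676, 0.737, 0.0, 0.0]
contact_force: [0.8, 0.1, 1.5]
gripper_width: 0.0457
finger_force: 41.7
```

```bash
python3 go.py .4386 -.3416 .18 -8.2
```

```text
t 19.63 grasp pt [0.6455 0.0404 0.0504] yaw 4.99 tilt [ 0.001  0.    -1.   ] w 0.0457 F [0.8 0.1 1.5] ff 41.7
total units: dx -2.717 dy -1.002 dz -0.864 spin 3.30
```

Request:
step_arm --commands "0.3 0 0 -0.05 0;0.3 0 0 -0.08 0;0.3 0 0 -0.1 0;0.3 0 0 -0.12 0;0.3 0 0 -0.12 0;0.3 0 0 -0.12 0;0.3 0 0 -0.1 0.3;0.3 0 0 -0.06 0.6;0.3 0 0 -0.05 0.8;0.3 0 0 0 0.8;0.3 0 0 0 0.5;0.3 0 0 0 0.3"

```text
time_s: 20.63
eef_pos: [0.6452, 0.0404, 0.3257]
orientation: [0.757, 0.654, 0.001, 0.0]
contact_force: [-0.2, -0.1, -1.7]
gripper_width: 0.0458
finger_force: 41.5
```

Request:
step_arm --commands "0.3 -0.05 -0.02 0 0;0.3 -0.1 -0.04 0 0;0.3 -0.15 -0.06 0 0;0.3 -0.18 -0.07 0 0;0.3 -0.18 -0.07 0 0;0.3 -0.18 -0.07 0 0;0.3 -0.18 -0.07 0 0;0.3 -0.18 -0.07 0 0;0.3 -0.18 -0.07 0 0;0.3 -0.18 -0.07 0 0;0.3 -0.18 -0.07 0 0;0.3 -0.18 -0.06 0 0"

```text
time_s: 21.63
eef_pos: [0.4926, -0.2305, 0.3248]
orientation: [0.756, 0.655, 0.0, -0.0]
contact_force: [0.9, -0.1, -2.0]
gripper_width: 0.0456
finger_force: 41.5
```

Request:
step_arm --commands "0.3 -0.18 -0.06 0 0;0.3 -0.18 -0.06 0 0;0.3 -0.18 -0.06 0 0;0.3 -0.12 -0.05 0 0;0.3 -0.08 -0.02 0 0;0.3 -0.04 -0.01 0 0;0.3 0 0 0 0;0.3 0 0 0 0"

```text
time_s: 22.3
eef_pos: [0.4391, -0.3387, 0.3245]
orientation: [0.756, 0.655, 0.0, -0.0]
contact_force: [-0.1, 0.2, -1.3]
gripper_width: 0.0454
finger_force: 41.5
```

```bash
python3 go.py .4386 -.3416 .05 -8.2; python3 - <<'E'
from h import *
s=telemetry.sense(); f=grab_frame('wrist'); cv2.imwrite('pics/w2.png',f['color']); W=cloud(f,s)
# refine mat / darks from wrist if seen
hsv=cv2.cvtColor(f['color'],cv2.COLOR_BGR2HSV)
m=(W[...,2]>.06)&(W[...,2]<.08)&(abs(W[...,1]+.35)<.1)&(abs(W[...,0]-.56)<.06)
print('darks',m.sum(), m.sum()>9 and cv2.minAreaRect(W[m][:,:2].astype(np.float32)))
E
```

```text
t 22.3 grasp pt [ 0.4391 -0.3387  0.1698] yaw -8.19 tilt [ 0.     0.001 -1.   ] w 0.0454 F [-0.1  0.2 -1.3] ff 41.5
total units: dx -0.020 dy -0.000 dz 0.798 spin 0.00
darks 13874 ((0.5609581470489502, -0.34866106510162354), (0.11957181990146637, 0.04641599580645561), 85.64898681640625)
```

View pics/w2.png

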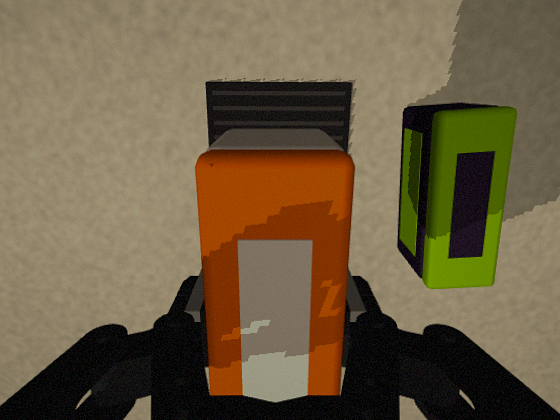

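The wrist view shows the orange box held square over the mat (280,115), with the lime box at right (470,195). I lower it onto the mat.

Request:
step_arm --commands "0.3 -0.025 0 0.05 0;0.3 0 0 0.1 0;0.3 0 0 0.12 0;0.3 0 0 0.13 0;0.3 0 0 0.13 0;0.3 0 0 0.1 0;0.3 0 0 0.06 0;0.3 0 0 0.04 0;0.3 0 0 0.03 0;0.3 0 0 0.02 0;0.3 0 0 0.01 0;0.3 0 0 0.01 0"

```text
time_s: 23.35
eef_pos: [0.4387, -0.3429, 0.2048]
orientation: [0.756, 0.655, 0.0, 0.0]
contact_force: [-0.4, -0.1, -2.5]
gripper_width: 0.0459
finger_force: 41.5
```

```bash
python3 go.py .4386 -.3426 .0485 -8.2
```

```text
t 23.35 grasp pt [ 0.4387 -0.3429  0.0501] yaw -8.2 tilt [ 0.001 -0.    -1.   ] w 0.0459 F [-0.4 -0.1 -2.5] ff 41.5
total units: dx 0.002 dy -0.001 dz 0.011 spin -0.00
```

Lower 1.5 mm more, release and rise, then go over to the lime box at (.5605,-.349), yaw -4.6.

Request:
step_arm --commands "0.3 0 0 0.01 0;0.3 0 0 0 0;0.6 0 0 0 0;1 0 0 0 0;1 0 0 0 0;1 0 0 0 0;1 0 0 -0.05 0;1 0 0 -0.1 0;1 0 0 -0.15 0;1 0 0 -0.15 0;1 0 0 -0.1 -0.4;1 0 0 -0.05 -0.5"

```text
time_s: 24.35
eef_pos: [0.4387, -0.3433, 0.2956]
orientation: [0.735, 0.678, 0.001, 0.001]
contact_force: [1.0, 0.6, -0.3]
gripper_width: 0.0854
finger_force: 0.0
```

```bash
python3 go.py .5605 -.349 .045 -4.6;  python3 - <<'E'
from h import *
s=telemetry.sense(); f=grab_frame('wrist'); W=cloud(f,s)
for n,x,y in(('darks',.56,-.35),('whites',.4386,-.3416)):
    m=(W[...,2]>.06)&(W[...,2]<.08)&(abs(W[...,1]-y)<.1)&(abs(W[...,0]-x)<.055)
    print(n,m.sum(), m.sum()>9 and cv2.minAreaRect(W[m][:,:2].astype(np.float32)))
E
```

```text
t 24.35 grasp pt [ 0.4387 -0.3433  0.1409] yaw -4.57 tilt [ 0.003 -0.001 -1.   ] w 0.0854 F [ 1.   0.6 -0.3] ff 0.0
total units: dx 0.027 dy 0.812 dz 0.640 spin 0.01
darks 17625 ((0.5611980557441711, -0.3487573266029358), (0.11962085962295532, 0.04699032008647919), 85.5891342163086)
whites 16124 ((0.43845248222351074, -0.34015899896621704), (0.1197340190410614, 0.04609048366546631), 81.73503112792969)
```

Request:
step_arm --commands "1 0.03 0.04 0 0;1 0 0.1 0 0;1 0 0.14 0 0;1 0 0.16 0 0;1 0 0.15 0 0;1 0 0.12 0 0;1 0 0.07 0 0;1 0 0.035 0 0;1 0 0 0 0;1 0 0 0 0"

```text
time_s: 25.23
eef_pos: [0.5603, -0.348, 0.2922]
orientation: [0.735, 0.678, -0.0, -0.001]
contact_force: [0.2, -0.6, 0.8]
gripper_width: 0.0855
finger_force: 0.0
```

```bash
python3 go.py .561 -.3488 .045 -4.5
```

```text
t 25.23 grasp pt [ 0.5603 -0.348   0.1375] yaw -4.65 tilt [-0.001  0.    -1.   ] w 0.0855 F [ 0.2 -0.6  0.8] ff 0.0
total units: dx -0.005 dy 0.005 dz 0.617 spin -0.04
```

Request:
step_arm --commands "1 0 0.005 0.05 0;1 0 0 0.1 0;1 0 0 0.12 0;1 0 0 0.12 0;1 0 0 0.1 0;1 0 0 0.07 0;1 0 0 0.04 0;1 0 0 0.01 0;0.3 0 0 0 0;0.3 0 0 0 0;0.3 0 0 0 0;0.3 0 0 0 0"

```text
time_s: 26.23
eef_pos: [0.5618, -0.3483, 0.2024]
orientation: [0.735, 0.678, 0.0, 0.001]
contact_force: [0.9, -0.2, 1.6]
gripper_width: 0.0456
finger_force: 41.3
```

Request:
step_arm --commands "0.3 0 0 0 0;0.3 0 0 -0.05 0;0.3 0 0 -0.1 0;0.3 0 0 -0.12 0;0.3 0 0 -0.12 0;0.3 0 0 -0.12 0;0.3 0 0 -0.12 0;0.3 0 0 -0.1 -0.3;0.3 0 0 -0.05 -0.6;0.3 0 0 -0.02 -0.8;0.3 0 0 0 -0.8;0.3 0 0 0 -0.8"

```text
time_s: 27.23
eef_pos: [0.5613, -0.3482, 0.3231]
orientation: [0.651, 0.759, 0.0, 0.001]
contact_force: [0.0, -1.4, -0.9]
gripper_width: 0.0455
finger_force: 41.1
```

```bash
python3 go.py .646 .0397 .049 8.6;  python3 - <<'E'
from h import *
f,W,s=snap('top','top3')
hsv=cv2.cvtColor(f['color'],cv2.COLOR_BGR2HSV); v,u=np.mgrid[:420,:560]
m=(u>190)&(u<320)&(v>150)&(v<265)&(W[...,2]>.034)&(W[...,2]<.05)
k,l,st,_=cv2.connectedComponentsWithStats(m.astype(np.uint8)); m=l==1+st[1:,4].argmax()
print('org',m.sum(),cv2.minAreaRect(W[m][:,:2].astype(np.float32)))
for q in((.04,.05),(.036,.05),(.03,.055)):
  mm=m&(W[...,2]>q[0]); p=W[mm][:,:2]; print(cv2.minAreaRect(p.astype(np.float32)))
E
```

```text
t 27.23 grasp pt [ 0.5613 -0.3482  0.1684] yaw 8.73 tilt [ 0.001 -0.    -1.   ] w 0.0455 F [ 0.  -1.4 -0.9] ff 41.1
total units: dx 2.473 dy 0.945 dz 0.796 spin 0.03
org 976 ((0.5996913313865662, 0.032953739166259766), (0.20628239214420319, 0.26291677355766296), 8.669949531555176)
((0.5996913313865662, 0.032953739166259766), (0.20628239214420319, 0.26291677355766296), 8.669949531555176)
((0.5996913313865662, 0.032953739166259766), (0.20628239214420319, 0.26291677355766296), 8.669949531555176)
((0.5996913313865662, 0.032953739166259766), (0.20628239214420319, 0.26291677355766296), 8.669949531555176)
```

Request:
step_arm --commands "0.3 0.05 0.02 0 0;0.3 0.1 0.04 0 0;0.3 0.15 0.06 0 0;0.3 0.18 0.07 0 0;0.3 0.18 0.07 0 0;0.3 0.18 0.07 0 0;0.3 0.18 0.07 0 0;0.3 0.18 0.07 0 0;0.3 0.18 0.07 0 0;0.3 0.18 0.07 0 0;0.3 0.18 0.07 0 0;0.3 0.18 0.07 0 0"

```text
time_s: 28.28
eef_pos: [0.6296, -0.0445, 0.3221]
orientation: [0.653, 0.757, 0.0, -0.0]
contact_force: [0.7, 0.7, -0.3]
gripper_width: 0.0457
finger_force: 41.1
```

Request:
step_arm --commands "0.3 0.18 0.07 0 0;0.3 0.15 0.05 0 0;0.3 0.1 0.04 0 0;0.3 0.08 0.02 0 0;0.3 0.04 0.01 0 0;0.3 0 0 0 0;0.3 0 0 0 0"

```text
time_s: 28.87
eef_pos: [0.6454, 0.0381, 0.3216]
orientation: [0.653, 0.758, -0.0, 0.0]
contact_force: [-0.1, -0.1, -1.6]
gripper_width: 0.0456
finger_force: 41.1
```

```bash
python3 go.py .646 .0400 .052 8.6
```

```text
t 28.87 grasp pt [0.6454 0.0381 0.1669] yaw 8.5 tilt [ 0.    -0.001 -1.   ] w 0.0456 F [-0.1 -0.1 -1.6] ff 41.1
total units: dx 0.012 dy 0.006 dz 0.766 spin -0.03
```

Request:
step_arm --commands "0.3 0.01 0.005 0.05 0;0.3 0 0 0.1 0;0.3 0 0 0.12 0;0.3 0 0 0.12 0;0.3 0 0 0.12 0;0.3 0 0 0.09 0;0.3 0 0 0.06 0;0.3 0 0 0.04 0;0.3 0 0 0.03 0;0.3 0 0 0.02 0;0.3 0 0 0.01 0;0.3 0 0 0 0"

```text
time_s: 29.87
eef_pos: [0.6462, 0.0409, 0.2077]
orientation: [0.652, 0.758, 0.0, 0.0]
contact_force: [0.1, -0.1, -1.5]
gripper_width: 0.0453
finger_force: 41.1
```

```bash
python3 go.py .646 .0400 .052 8.6
```

```text
t 29.87 grasp pt [0.6462 0.0409 0.053 ] yaw 8.59 tilt [ 0.  0. -1.] w 0.0453 F [ 0.1 -0.1 -1.5] ff 41.1
total units: dx -0.006 dy -0.002 dz 0.007 spin -0.00
```

Request:
step_arm --commands "0.3 0 0 0.01 0;0.3 0 0 0 0;0.6 0 0 0 0;0.72 0 0 0 0;0.72 0 0 0 0;0.72 0 0 -0.05 0;0.72 0 0 -0.1 0;0.72 0 0 -0.15 0;0.72 0 0 -0.2 0;0.72 0 0 -0.25 0;0.72 0 0 -0.25 0;0.72 0 0 -0.25 0"

```text
time_s: 30.87
eef_pos: [0.6456, 0.0406, 0.396]
orientation: [0.652, 0.758, 0.0, 0.0]
contact_force: [0.5, 0.4, -0.0]
gripper_width: 0.0611
finger_force: 0.0
```

Request:
step_arm --commands "1 0 0 -0.15 0;1 0 0 -0.1 0;1 0 0 0 0"

```text
time_s: 31.12
eef_pos: [0.6463, 0.0404, 0.4358]
orientation: [0.652, 0.758, 0.003, 0.002]
contact_force: [0.5, 0.6, -0.4]
gripper_width: 0.0855
finger_force: 0.0
```

```bash
python3 - <<'E'
from h import *
f,W,s=snap('top','top4')
def g(n,x,y,r,z0,z1):
    m=(W[...,2]>z0)&(W[...,2]<z1)&(abs(W[...,1]-y)<r)&(abs(W[...,0]-x)<r)
    print(n,m.sum(), m.sum()>9 and cv2.minAreaRect(W[m][:,:2].astype(np.float32)),np.median(W[m][:,2]))
g('darks',.646,.04,.065,.06,.09)
for n,x,y in(('P',.514,.334),('B',.3765,.318)):
    g(n+'cap',x,y,.04,.2,.24); g(n+'body',x,y,.065,.12,.19)
E
python3 go.py .3765 .318 .275 8.6
```

```text
darks 296 ((0.6499705910682678, 9.893067181110382e-05), (0.04647807404398918, 0.04161812365055084), 7.141666889190674) 0.07469042978348628
Pcap 373 ((0.5132222175598145, 0.33244630694389343), (0.03855152055621147, 0.03826640546321869), 21.86385154724121) 0.22619122619321597
Pbody 870 ((0.5135413408279419, 0.3312757611274719), (0.06272701174020767, 0.09945296496152878), 4.288205146789551) 0.16122175178604264
Bcap 353 ((0.37677815556526184, 0.31245186924934387), (0.036865346133708954, 0.03720719739794731), 77.68785858154297) 0.22615717007559455
Bbody 714 ((0.3767947256565094, 0.31172850728034973), (0.05688973143696785, 0.09837249666452408), 5.198007583618164) 0.17795951802440535
t 31.17 grasp pt [0.6461 0.0405 0.2787] yaw 8.57 tilt [ 0.004  0.001 -1.   ] w 0.0854 F [-1.3  1.  -0.3] ff 0.0
total units: dx 2.098 dy -1.501 dz 0.024 spin -0.01
```

View pics/top4.png

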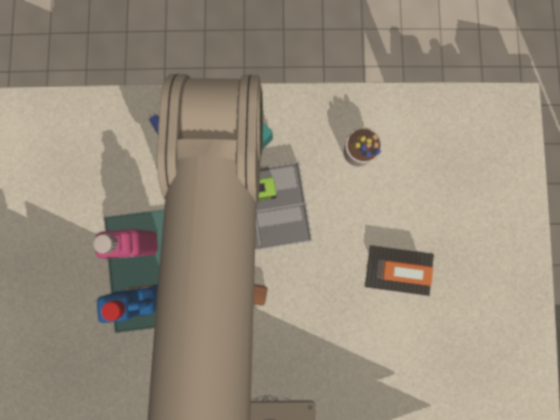

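Top view: the orange box is centred on the mat (405,272). The bottles stand on the tray, with the pink cap at (105,243) and the blue bottle's red cap at (112,311). Lime box in the back compartment (265,187), partly under the arm. Next is the blue bottle.

Request:
step_arm --commands "1 0.05 -0.04 0 0;1 0.1 -0.07 0 0;1 0.15 -0.11 0 0;1 0.17 -0.12 0 0;1 0.17 -0.12 0 0;1 0.17 -0.12 0 0;1 0.17 -0.12 0 0;1 0.17 -0.12 0 0;1 0.17 -0.12 0 0;1 0.17 -0.12 0 0;1 0.17 -0.12 0 0;1 0.17 -0.12 0 0"

```text
time_s: 32.17
eef_pos: [0.41, 0.2841, 0.4298]
orientation: [0.652, 0.758, -0.001, -0.0]
contact_force: [0.6, 0.4, -0.5]
gripper_width: 0.0857
finger_force: 0.0
```

Request:
step_arm --commands "1 0.12 -0.1 0 0;1 0.08 -0.06 0 0;1 0.05 -0.03 0 0;1 0 -0.01 0 0;1 0 0 0 0;1 0 0 0 0"

```text
time_s: 32.67
eef_pos: [0.3776, 0.3148, 0.4306]
orientation: [0.653, 0.758, -0.0, 0.0]
contact_force: [0.3, -0.1, 0.1]
gripper_width: 0.0851
finger_force: 0.0
```

```bash
cat > cap.py <<'E'
from h import *
import sys
x,y=map(float,sys.argv[1:3]); s=telemetry.sense(); f=grab_frame('wrist'); W=cloud(f,s)
m=(W[...,2]>.22)&(W[...,2]<.235)&(np.hypot(W[...,0]-x,W[...,1]-y)<.04)
print('cap',m.sum(),cv2.minEnclosingCircle(W[m][:,:2].astype(np.float32)) if m.sum()>9 else '')
m=(W[...,2]>.05)&(W[...,2]<.19)&(np.hypot(W[...,0]-x,W[...,1]-y)<.07)
print('body',m.sum(),cv2.minAreaRect(W[m][:,:2].astype(np.float32)) if m.sum()>9 else '')
if len(sys.argv)>3: cv2.imwrite('pics/'+sys.argv[3]+'.png',f['color'])
E
python3 cap.py .377 .315; python3 go.py .377 .315 .213 8.6
```

```text
cap 4085 ((0.37797534465789795, 0.31544387340545654), 0.020433595404028893)
body 5393 ((0.3759993314743042, 0.3325091302394867), (0.05805659666657448, 0.06559116393327713), 5.767439842224121)
t 32.72 grasp pt [0.3777 0.3147 0.2761] yaw 8.48 tilt [ 0. -0. -1.] w 0.0858 F [-0.1 -0.3  0.6] ff 0.0
total units: dx 0.002 dy -0.005 dz 0.420 spin -0.03
```

Request:
step_arm --commands "1 0 0 0.06 0;1 0 0 0.07 0;1 0 0 0.08 0;1 0 0 0.08 0;1 0 0 0.06 0;1 0 0 0.04 0;1 0 0 0.03 0;1 0 0 0 0;0.1 0 0 0 0;0 0 0 0 0;0 0 0 0 0;0 0 0 0 0" --force 50

```text
time_s: 33.72
eef_pos: [0.3771, 0.3158, 0.3684]
orientation: [0.652, 0.758, 0.0, -0.0]
contact_force: [-1.0, -0.2, 0.9]
gripper_width: 0.0388
finger_force: 0.1
```

Request:
step_arm --commands "0 0 0 0 0;0 0 0 -0.03 0;0 0 0 -0.06 0;0 0 0 -0.08 0;0 0 0 -0.1 0;0 0 0 -0.1 0;0 0 0 -0.09 0;0 0 0 -0.07 -0.2;0 0 0 -0.04 -0.3;0 0 0 -0.01 -0.2;0 0 0 0 0;0 0 0 0 0"

```text
time_s: 34.72
eef_pos: [0.3768, 0.3157, 0.4542]
orientation: [0.633, 0.774, -0.001, -0.0]
contact_force: [0.6, -0.4, -7.0]
gripper_width: 0.0366
finger_force: 51.3
```

```bash
python3 go.py .556 -.039 .300 11.3
```

```text
t 34.72 grasp pt [0.3768 0.3157 0.2995] yaw 11.4 tilt [-0.001 -0.001 -1.   ] w 0.0366 F [ 0.6 -0.4 -7. ] ff 51.3
total units: dx -2.553 dy 0.708 dz -0.003 spin 0.02
```

Request:
step_arm --commands "0 -0.03 0.01 0 0;0 -0.07 0.02 0 0;0 -0.11 0.03 0 0;0 -0.14 0.04 0 0;0 -0.14 0.04 0 0;0 -0.14 0.04 0 0;0 -0.14 0.04 0 0;0 -0.14 0.04 0 0;0 -0.14 0.04 0 0;0 -0.14 0.04 0 0;0 -0.14 0.04 0 0;0 -0.14 0.04 0 0"

```text
time_s: 35.72
eef_pos: [0.4826, 0.1097, 0.4547]
orientation: [0.634, 0.773, -0.0, -0.0]
contact_force: [-0.5, 0.1, -6.2]
gripper_width: 0.0364
finger_force: 51.1
```

Request:
step_arm --commands "0 -0.14 0.04 0 0;0 -0.14 0.04 0 0;0 -0.14 0.04 0 0;0 -0.14 0.04 0 0;0 -0.14 0.04 0 0;0 -0.12 0.03 0 0;0 -0.1 0.02 0 0;0 -0.08 0.02 0 0;0 -0.05 0.01 0 0;0 -0.03 0.01 0 0;0 0 0 0 0;0 0 0 0 0"

```text
time_s: 36.72
eef_pos: [0.5567, -0.0379, 0.4548]
orientation: [0.633, 0.774, 0.0, -0.0]
contact_force: [0.1, 0.2, -7.7]
gripper_width: 0.036
finger_force: 51.2
```

```bash
python3 go.py .556 -.039 .213 11.4; python3 - <<'E'
from h import *
s=telemetry.sense(); f=grab_frame('wrist'); W=cloud(f,s); cv2.imwrite('pics/w5.png',f['color'])
m=(W[...,2]>.22)&(W[...,2]<.275)&(abs(W[...,0]-.556)<.06)&(abs(W[...,1]+.039)<.08)
print('body',m.sum(),cv2.minAreaRect(W[m][:,:2].astype(np.float32)))
E
```

```text
t 36.72 grasp pt [ 0.5567 -0.0379  0.3001] yaw 11.4 tilt [-0.  0. -1.] w 0.036 F [ 0.1  0.2 -7.7] ff 51.2
total units: dx -0.006 dy -0.006 dz 0.580 spin -0.00
body 8351 ((0.5526521801948547, -0.014375891536474228), (0.05796179547905922, 0.05166502669453621), 9.148317337036133)
```

View pics/w5.png

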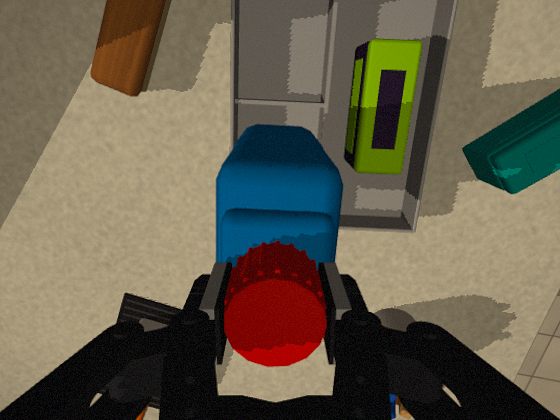

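The wrist view shows the blue bottle (280,190) square above the right front compartment. The lime box sits in the middle of the back compartment (385,105). I lower the bottle.

Request:
step_arm --commands "0 -0.005 -0.005 0.03 0;0 0 0 0.06 0;0 0 0 0.08 0;0 0 0 0.08 0;0 0 0 0.08 0;0 0 0 0.08 0;0 0 0 0.06 0;0 0 0 0.04 0;0 0 0 0.03 0;0 0 0 0.02 0;0 0 0 0.015 0;0 0 0 0.005 0"

```text
time_s: 37.77
eef_pos: [0.5566, -0.0393, 0.3686]
orientation: [0.634, 0.774, 0.0, 0.001]
contact_force: [-0.7, -0.5, 1.5]
gripper_width: 0.0372
finger_force: 52.0
```

Request:
step_arm --commands "0 0 0 0 0;0.5 0 0 0 0;1 0 0 0 0;1 0 0 0 0;1 0 0 0 0;1 0 0 -0.06 0;1 0 0 -0.1 0;1 0 0 -0.1 0;1 0 0 -0.1 0;1 0 0 -0.06 0;1 0 0 0 0.5;1 0 0 0 0"

```text
time_s: 38.77
eef_pos: [0.5564, -0.0391, 0.4319]
orientation: [0.647, 0.762, 0.001, 0.0]
contact_force: [-0.6, -0.3, -0.6]
gripper_width: 0.0855
finger_force: 0.0
```

```bash
python3 go.py .514 .333 .275 9.4; python3 cap.py .556 -.039
```

```text
t 38.77 grasp pt [ 0.5564 -0.0391  0.2772] yaw 9.3 tilt [ 0.001  0.    -1.   ] w 0.0855 F [-0.6 -0.3 -0.6] ff 0.0
total units: dx 2.494 dy 0.126 dz 0.014 spin -0.02
cap 4009 ((0.557163655757904, -0.040133535861968994), 0.02066284604370594)
body 5381 ((0.5542812347412109, -0.022798508405685425), (0.05795682966709137, 0.06542669981718063), 8.403855323791504)
```

Request:
step_arm --commands "1 0.06 0 0 0;1 0.12 0.01 0 0;1 0.18 0.01 0 0;1 0.22 0.01 0 0;1 0.22 0.01 0 0;1 0.22 0.01 0 0;1 0.22 0.01 0 0;1 0.22 0.01 0 0;1 0.22 0.01 0 0;1 0.22 0.01 0 0;1 0.2 0.01 0 0;1 0.16 0.01 0 0"

```text
time_s: 39.82
eef_pos: [0.5158, 0.3016, 0.4303]
orientation: [0.646, 0.764, -0.0, -0.001]
contact_force: [0.0, -0.5, -0.6]
gripper_width: 0.0856
finger_force: 0.0
```

Request:
step_arm --commands "1 0.12 0.01 0 0;1 0.08 0.01 0 0;1 0.03 0 0 0;1 0 0 0 0;1 0 0 0 0"

```text
time_s: 40.23
eef_pos: [0.5151, 0.3313, 0.431]
orientation: [0.647, 0.762, -0.0, 0.0]
contact_force: [0.6, -0.5, -0.2]
gripper_width: 0.0853
finger_force: 0.0
```

```bash
python3 cap.py .514 .333; python3 go.py .514 .333 .213 9.4
```

```text
cap 4118 ((0.5149484276771545, 0.33514201641082764), 0.02045166678726673)
body 6692 ((0.5144745707511902, 0.3377912640571594), (0.06216274946928024, 0.09465610980987549), 4.298562049865723)
t 40.28 grasp pt [0.5153 0.3309 0.2765] yaw 9.26 tilt [ 0. -0. -1.] w 0.0854 F [ 0. -0.  0.] ff 0.0
total units: dx 0.015 dy -0.006 dz 0.423 spin -0.04
```

Request:
step_arm --commands "1 0.02 0 0.06 0;1 0 0 0.07 0;1 0 0 0.08 0;1 0 0 0.08 0;1 0 0 0.06 0;1 0 0 0.04 0;1 0 0 0.03 0;1 0 0 0 0;0.1 0 0 0 0;0 0 0 0 0;0 0 0 0 0;0 0 0 0 0" --force 50

```text
time_s: 41.28
eef_pos: [0.5142, 0.3356, 0.3685]
orientation: [0.647, 0.763, 0.0, 0.0]
contact_force: [1.0, 0.8, -0.1]
gripper_width: 0.0388
finger_force: 0.1
```

Request:
step_arm --commands "0 0 0 0 0;0 0 0 -0.03 0;0 0 0 -0.06 0;0 0 0 -0.08 0;0 0 0 -0.1 0;0 0 0 -0.1 0;0 0 0 -0.09 -0.2;0 0 0 -0.07 -0.3;0 0 0 -0.04 -0.3;0 0 0 -0.01 -0.2;0 0 0 0 0;0 0 0 0 0"

```text
time_s: 42.28
eef_pos: [0.514, 0.3355, 0.4543]
orientation: [0.62, 0.785, -0.001, -0.0]
contact_force: [0.5, -0.3, -5.4]
gripper_width: 0.0368
finger_force: 50.8
```

```bash
python3 go.py .5365 .0885 .300 13.3
```

```text
t 42.28 grasp pt [0.514  0.3355 0.2996] yaw 13.38 tilt [-0.001 -0.001 -1.   ] w 0.0368 F [ 0.5 -0.3 -5.4] ff 50.8
total units: dx -1.637 dy -0.233 dz -0.003 spin 0.02
```

Request:
step_arm --commands "0 -0.03 0 0 0;0 -0.07 -0.01 0 0;0 -0.11 -0.02 0 0;0 -0.14 -0.02 0 0;0 -0.14 -0.02 0 0;0 -0.14 -0.02 0 0;0 -0.14 -0.02 0 0;0 -0.14 -0.02 0 0;0 -0.14 -0.02 0 0;0 -0.14 -0.02 0 0;0 -0.12 -0.02 0 0;0 -0.1 -0.02 0 0"

```text
time_s: 43.28
eef_pos: [0.5323, 0.1188, 0.455]
orientation: [0.621, 0.784, -0.0, -0.0]
contact_force: [0.3, -0.3, -4.0]
gripper_width: 0.0369
finger_force: 50.8
```

Request:
step_arm --commands "0 -0.1 -0.01 0 0;0 -0.07 -0.01 0 0;0 -0.04 0 0 0;0 -0.02 0 0 0;0 0 0 0 0;0 0 0 0 0"

```text
time_s: 43.78
eef_pos: [0.5375, 0.089, 0.4548]
orientation: [0.62, 0.785, 0.0, -0.0]
contact_force: [-0.6, 0.1, -5.3]
gripper_width: 0.0365
finger_force: 50.8
```

```bash
python3 go.py .5365 .0885 .213 13.3; python3 - <<'E'
from h import *
s=telemetry.sense(); f=grab_frame('wrist'); W=cloud(f,s); cv2.imwrite('pics/w6.png',f['color'])
m=(W[...,2]>.2)&(W[...,2]<.275)&(abs(W[...,0]-.5365)<.06)&(abs(W[...,1]-.0885)<.08)
print('body',m.sum(),cv2.minAreaRect(W[m][:,:2].astype(np.float32)))
E
```

```text
t 43.78 grasp pt [0.5375 0.089  0.3001] yaw 13.44 tilt [-0.  0. -1.] w 0.0365 F [-0.6  0.1 -5.3] ff 50.8
total units: dx -0.002 dy -0.007 dz 0.581 spin 0.04
body 10260 ((0.5345409512519836, 0.10511739552021027), (0.06233721971511841, 0.06657706946134567), 8.627375602722168)
```

Request:
step_arm --commands "0 0 -0.005 0.03 0;0 0 0 0.06 0;0 0 0 0.08 0;0 0 0 0.08 0;0 0 0 0.08 0;0 0 0 0.08 0;0 0 0 0.06 0;0 0 0 0.04 0;0 0 0 0.03 0;0 0 0 0.02 0;0 0 0 0.015 0;0 0 0 0.005 0"

```text
time_s: 44.83
eef_pos: [0.5371, 0.088, 0.3686]
orientation: [0.62, 0.785, 0.001, 0.0]
contact_force: [-1.2, -0.5, 4.5]
gripper_width: 0.0364
finger_force: 51.6
```

Request:
step_arm --commands "0 0 0 0 0;0.5 0 0 0 0;1 0 0 0 0;1 0 0 0 0;1 0 0 0 0;1 0 0 -0.06 0;1 0 0 -0.1 0;1 0 0 -0.1 0;1 0 0 -0.15 0;1 0 0 -0.15 0;1 0 0 -0.1 0;1 0.1 0 0 0"

```text
time_s: 45.83
eef_pos: [0.5342, 0.0997, 0.4714]
orientation: [0.622, 0.783, 0.002, 0.002]
contact_force: [0.5, 0.1, -0.1]
gripper_width: 0.0854
finger_force: 0.0
```

Request:
step_arm --commands "1 0.2 0 0 0;1 0.25 0 0 0;1 0.25 0 0 0;1 0.25 0 0 0;1 0.25 0 0 0;1 0.25 -0.1 0 0;1 0.25 -0.15 0 0;1 0.25 -0.15 0 0;1 0.2 -0.15 0 0;1 0.1 -0.1 0 0;1 0 0 0 0;1 0 0 0 0"

```text
time_s: 46.83
eef_pos: [0.3622, 0.4062, 0.4677]
orientation: [0.619, 0.786, 0.0, -0.0]
contact_force: [0.3, -0.4, 0.8]
gripper_width: 0.0855
finger_force: 0.0
```

```bash
python3 - <<'E'
from h import *
f,W,s=snap('top','top9'); f2,_,_=snap('scene','scene9')
def g(n,x,y,r,z0,z1):
    m=(W[...,2]>z0)&(W[...,2]<z1)&(abs(W[...,1]-y)<r)&(abs(W[...,0]-x)<r)
    print(n,m.sum(), m.sum()>9 and cv2.minAreaRect(W[m][:,:2].astype(np.float32)),np.median(W[m][:,2]))
g('darks',.65,.04,.065,.06,.09)
g('Pcap',.5365,.0885,.04,.2,.24);g('Bcap',.556,-.039,.04,.2,.24);g('whites',.4386,-.3416,.07,.05,.09)
cv2.imwrite('pics/end.png',np.vstack([cv2.resize(f['color'],(400,300)),cv2.resize(f2['color'],(400,300))]))
print(s['eef_pos'],s['time_s'])
E
```

```text
darks 910 ((0.6445019245147705, 0.039019398391246796), (0.046942658722400665, 0.119814433157444), 8.702720642089844) 0.07481924914865357
Pcap 300 ((0.535905122756958, 0.08529751747846603), (0.037921320647001266, 0.03831208497285843), 42.879119873046875) 0.22666814550223197
Bcap 283 ((0.5550407767295837, -0.0415247343480587), (0.03782448545098305, 0.03773180767893791), 44.934776306152344) 0.22653619689918847
whites 971 ((0.43614110350608826, -0.34094950556755066), (0.11907333880662918, 0.04643891751766205), 81.63883209228516) 0.07398209373693754
[0.36221625 0.40621908 0.46767762] 46.8333
```

View pics/end.png

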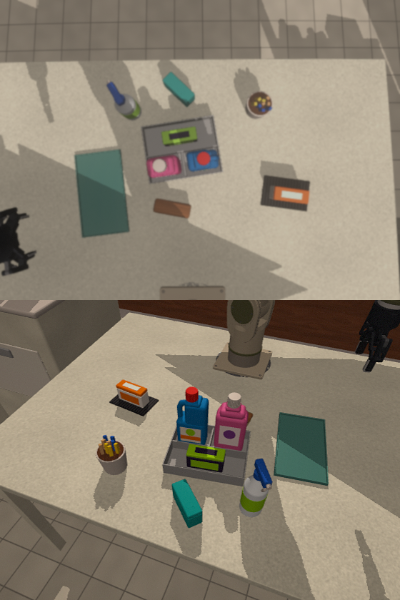

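The final views show the pink bottle (162,166) and blue bottle (205,159) back in their own front compartments and upright. The lime box is in the back (180,136), the orange box on the mat (290,195), and everything else is undisturbed.

```bash
python3 -c "
from plant import workorder; print(workorder.finish_job())"
```

```text
the job is handed in; nothing more can be done
None
```

The job is handed in at about 47 s: the orange-lidded box is lengthwise in the middle of the mat, the lime-lidded box is in the middle of the back compartment, and both bottles are upright in their original front compartments, with nothing else moved.

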